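# Refit the grinder's sleeve and bayonet lid, and hold the lid half turned

## Task

The small coffee grinder has been cleaned and has to be put together again: push the loose metal sleeve fully home over the upright spigot in the grinder's chamber, then set the lid's two lugs down through the notches in the rim until its brim rests on the rim. Turn the lid clockwise (seen from above) against its spring to half of its 80 degree turn, about 40 degrees, well before the lock clicks, and finish while still gripping it and holding it there, because the spring turns it back if you let go. Leave everything else on the counter where it is.

Things in the scene. Friction and masses are not known exactly. Their poses are not given: they have to be found in the camera images.
- grinder: Low round coffee grinder fixed to the counter: dark steel body, bright steel ring on top, 132 mm across its foot, 118 mm across the ring, 108 mm high. Origin: centre of its underside; z up. Inside the ring is an open chamber: floor at z = 80 mm, rim at z = 108 mm, wall inside 94 mm across. The ring's two notches lie on its +x and -x sides.
- spigot_foot (a point): Point on the grinder's axis on the chamber floor (z = 80 mm), where the sleeve's lower end comes to rest. From here an upright spigot 17 mm in diameter with a tapered top stands 52 mm high, to z = 132 mm.
- rim (a point): Point on the grinder's axis at rim height (z = 108 mm), where the lid's brim rests. An inward lip 6 mm thick (z = 102 to 108 mm) narrows the mouth to 80 mm across, except at the two notches, about 19 mm wide, which reach out to the wall.
- notch (a point): Middle of the +x notch: 43 mm from the axis, at rim height; the other is opposite. A stop behind each prevents turning anticlockwise. Past it, under the lip, a sprung dog meets the lug after about 8 degrees of clockwise turn and pushes back, about 0.1 N m at first, 0.15 N m at half turn. At about 57 degrees a lug meets the lock's pin; at 80 degrees is the end stop.
- sleeve: Loose aluminium tube, standing upright at the start: outside 28 mm, inside 20 mm in diameter, 60 mm high, 0.12 kg. Origin: centre of its lower end; z along its axis. Fully home on the spigot its lower end is on the chamber floor and its top 32 mm above the rim.
- lid: Loose grey plastic domed lid with a wooden bar grip, standing on its hollow skirt at the start, 90 mm high, 0.2 kg. Origin: centre of the skirt's underside; z up; x along the bar and the lugs; half a turn about z gives the same lid. Skirt and dome 76 mm across (inside 64, 52 deep); brim 100 mm across, underside at z = 14.5 mm. Seated, its origin is 93.5 mm above the grinder's underside.
- lug (a point): Middle of the lid's +x lug, 39 mm from the lid's axis, z = 3 mm in its frame. Both lugs (+x and -x) reach 44 mm from the axis, are 10 mm wide and go from z = 0 to 6 mm. To insert them the lid's x lies along the grinder's x, either way round. Seated, the lid has about 2.5 mm of play sideways and upwards.
- lid_bar (a point): Point on the lid's axis in the wooden bar grip, 10 mm below the bar's top (z = 80 mm in the lid's frame). The bar is 52 mm long (lid's x), 16 mm wide (lid's y) and goes from z = 56 mm (top of the dome) to 90 mm.
- catch (a joint): Sprung pin of the lock in the grinder: 0 m when free, presses down by about 3 mm as a lug rides over it (the click).
- cups: Bystander: stack of upturned white paper cups, 84 mm across, 121 mm high. Origin: centre of the underside.
- pitcher: Bystander: steel milk pitcher with a handle, 80 mm across, 95 mm high. Origin: centre of the underside.
- tamper: Bystander: dark wooden coffee tamper standing on its 58 mm foot, 90 mm high. Origin: centre of the underside.
- brush: Bystander: brush with a wooden handle lying beside the grinder, along its own x, under 40 mm high. Origin: underside.
- spoon: Bystander: steel spoon, 150 mm long, lying beside the grinder along its own x. Origin: underside.
- canister: Bystander: amber glass jar with a steel cap, 90 mm across, 130 mm high. Origin: centre of the underside.
- portafilter: Bystander: steel portafilter with a wooden handle pointing along its -x, basket 68 mm across, 210 mm long. Origin: centre of the basket's underside.
Things that resemble listed ones, but are neither listed nor needed, are in the scene too. Of the things like the sleeve, leave any that is red; of the rest the smaller one is meant.

How it is judged:
By the outcome, as a careful person would: the job done as asked, in the order asked, and still so for the second after the job is handed in, while the arm keeps its last pose, push and grip.
It also fails if it takes over 58 s, if anything falls off the work surface, if the arm or the gripper's body presses on something with over 40 N, if the wrist force passes 120 N, or if a joint passes its speed limit or range.

## Robot

A 6-joint arm with a two-finger parallel gripper is mounted at the origin on the work surface. World frame = base frame: x ahead of the robot, y to its left, z up, the work surface at z = 0. Lengths are in m, angles in rad, forces in N, time in s.
With the tool pointing down it reaches from about 0.35 to 0.775 m from the base axis. Payload 5.5 kg.
Tool frame: the origin (TCP) lies where the fingers leave the gripper's body, on its centre line; the fingertips stand 73 mm ahead of it and the grasp point (between the pads) lies 54 mm ahead of it; z points along the fingers, y is the direction in which the jaws open and shut (so a half turn about z gives the same grasp; the last joint's range is limited). The gripper opens to 85 mm and grips with 20 to 120 N. Pads are 22 mm wide; open, the fingers measure 114 mm over their backs; the gripper's body (76 mm by 85 mm) begins 54 mm behind the grasp point. The pads swing forward as they close: fully open they stand 13 mm farther back than shut.
Start: joints at [1.162, 0.313, 0.046, 1.304, 0, 1.431], TCP at [0.153, 0.554, 0.304] pointing down, gripper open.
Joint ranges: [-2.76, 2.76], [-0.86, 1.69], [-1.03, 1.26], [-2.2, 2.34], [-1.47, 1.5], [-3.14, 3.14]. Speed limits (rad/s): [2.57, 2.57, 3.14, 3.14, 3.14, 3.14].

## Interface

Orientations are given as a unit quaternion [w, x, y, z].
In Python, from workcell import env, read_camera, job, cut_out gives the robot as it stands.
- The arm moves only by the tool servo_tool, never from a script. Its argument "deltas" is a list of rows, each an object of numbers: "dx", "dy", "dz": the shift along the world's x, y, z in mm; "rx", "ry", "rz": the turn, a rotation vector about the world's x, y, z in rad; "fingers": the closure, from -1 (fully open) to 1 (shut). A call has 1 to 8 rows; each row shifts and turns the commanded pose from where the row before left it; what a row does not reach is not made up. A row lasts 1/10 s, in which the tool goes at most 50 mm and 8.59 degrees, less where a joint would pass 70% of its speed; a pose out of reach is approached as far as the arm can. A call is refused whole if a number of a shift passes 50 or a number of a turn 0.15, either way. A call with a gripper value outside its range is refused whole. The fingers move at their own pace and stop on an object; "newtons" is the grip in N (left out, the last holds). Time passes only in rows, so rows that do not move let the fingers close. It gives the time, the measured TCP pose, the force and the opening at its end, in the units of the state.
- env.get_state(): the state, without advancing time (a new reading comes with each control period).
- read_camera(name): name is "scene" or "side" or "wrist"; returns a dict with "img" (480x640x3 uint8, red, green, blue), "intrinsics" (3x3 intrinsics, pixels), "extrinsics" (4x4, takes a point from camera to world coordinates); the wrist camera has in their place "hand_eye" (4x4, takes a point from camera to tool coordinates, whose origin is the TCP and whose axes are the flange's). Camera axes: x right, y down, z forward; pixel columns grow to the right and rows downward; lengths in m; the calibration is good to about 2 mm. The wrist camera is an equidistant fisheye: a pixel r from the principal point sees the ray r / f radians off the axis. A picture is of the moment at which its call begins: read the wrist's pose just before it. There is no depth.
- job.hand_in(): hands the job in, once; it reports no verdict.
Trained networks look in the newest picture that a camera, given by its name, has taken for a name from the list of things; names that differ only in an ending like _2 or _b are one class to them, and where a whole thing is asked for, a point or a joint stands for the part that bears it (a point fixed in the world has none). Each returns a list of dicts, best first, with "confidence" (0 to 1); they miss things now and then, are a little off and sometimes report something else, mostly with a low value. They report only what shows in the picture. A call takes as long as a camera call. They do not tell look-alikes from the thing itself.
- cut_out(target, camera): "region" (480x640 bool, what is visible of it) and "extent" ([left, top, right, bottom] in pixels, round what is visible of it).
The state is a dict: "clock": time; "joint_pos": joint angles; "qvel": joint speeds; "tau": joint torques, N m; "tcp_pos": TCP position; "orientation": TCP orientation; "wrist_force": force on the tool from outside, world axes, zero at the start; "ft_torque": the same for the moment, N m; "finger_gap": finger opening in m.
Only numpy, scipy, OpenCV 4.12 (cv2) and the standard library are available. Lean on these libraries where they do the work, as an engineer would, in place of code of your own. Each camera call takes 0.05 s, during which the arm holds its last target. There are 200 camera calls.

## Working session

There is one attempt and no reset: what is moved stays moved. The work goes in short steps, Python scripts to look and compute and a tool call to move; the robot and the scene stay as the last step left them, time stands still between calls to the robot, and variables do not carry over. Pictures are saved under pics/ and viewed, about 8 in all and at most 12, crops included, and the job is handed in when it is done.

Besides the shell and the picture viewer there is one more tool, called after ">>>" as a command line: name --argument value ..., lists and objects as JSON in quotes. servo_tool: Moves the arm, as the interface text tells. Its arguments: {"type":"object","properties":{"deltas":{"type":"array"},"newtons":{"type":"number"}},"required":["deltas"]}

```bash
mkdir -p pics; ls
cat > h.py <<'E'
import numpy as np, cv2
from workcell import env, read_camera, job, cut_out
def save(n,img): cv2.imwrite('pics/'+n+'.png',cv2.cvtColor(img,cv2.COLOR_RGB2BGR))
E
python3 - <<'E'
from h import *
a=read_camera('scene');b=read_camera('side')
for n,c in(('scene',a),('side',b)):
    save(n,c['img']);print(n,np.round(c['intrinsics'],1).tolist(),np.round(c['extrinsics'],3).tolist())
    for t in['sleeve','lid','grinder']:
        for d in cut_out(t,n): print(n,t,round(d['confidence'],2),d['extent'])
print(env.get_state())
E
```

```text
pics
scene [[527.4, 0.0, 324.6], [0.0, 527.4, 239.3], [0.0, 0.0, 1.0]] [[-0.819, 0.437, -0.371, 1.091], [0.573, 0.62, -0.536, 0.675], [-0.004, -0.652, -0.758, 1.102], [0.0, 0.0, 0.0, 1.0]]
scene sleeve 0.68 [437.0, 294.1, 456.9, 320.1]
scene sleeve 0.65 [418.4, 314.6, 433.3, 339.2]
scene sleeve 0.61 [441.2, 336.6, 456.4, 360.7]
scene lid 0.64 [298.0, 158.6, 333.0, 195.6]
scene grinder 0.76 [312.7, 229.2, 364.4, 290.8]
side [[512.5, 0.0, 319.3], [0.0, 512.5, 242.7], [0.0, 0.0, 1.0]] [[-0.982, -0.152, 0.109, 0.452], [-0.186, 0.738, -0.648, 0.789], [0.019, -0.657, -0.753, 1.021], [0.0, 0.0, 0.0, 1.0]]
side sleeve 0.95 [348.6, 348.6, 366.3, 385.9]
side sleeve 0.84 [314.0, 383.7, 328.1, 412.4]
side sleeve 0.75 [314.2, 354.0, 331.0, 378.8]
side lid 0.86 [366.7, 170.9, 403.2, 209.8]
side grinder 0.35 [296.1, 224.3, 348.5, 294.4]
{'clock': 0.4, 'joint_pos': array([1.16242079e+00, 3.13322347e-01, 4.59345373e-02, 1.30358944e+00,
       3.50598533e-05, 1.43119539e+00]), 'qvel': array([ 0.00105202, -0.00288546,  0.00183415, -0.0017531 , -0.0009495 ,
        0.00142819]), 'tau': array([-8.10761903e-04, -4.79893935e+01,  2.98393017e+01,  4.99922113e-03,
       -1.83611960e-04, -1.42453622e-06]), 'tcp_pos': array([0.15268464, 0.55433495, 0.30378574]), 'orientation': array([-4.13522781e-05,  1.33983165e-01,  9.90983604e-01, -8.23433394e-05]), 'wrist_force': array([ 0.76230695, -0.09356753,  0.97309053]), 'ft_torque': array([-0.0141583 , -0.03618518, -0.03983628]), 'finger_gap': 0.08503945143195986}
```

View both.

Run:
```python
import cv2,numpy as np
a=cv2.imread('pics/scene.png');b=cv2.imread('pics/side.png')
cv2.imwrite('pics/v1.png',cv2.resize(a[120:420,180:580],(800,600),interpolation=3))
cv2.imwrite('pics/v2.png',cv2.resize(b[140:440,150:550],(800,600),interpolation=3))
```

```text
(no output)
```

View pics/v1.png

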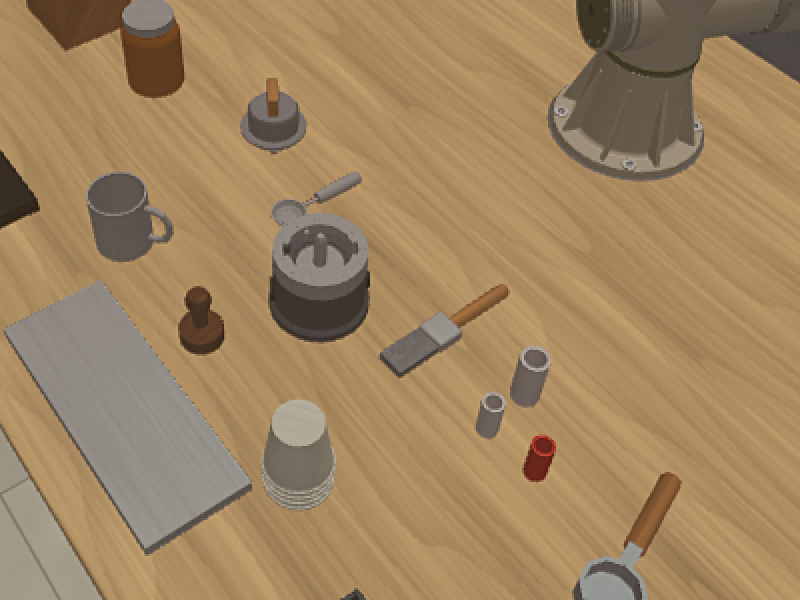

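View pics/v2.png

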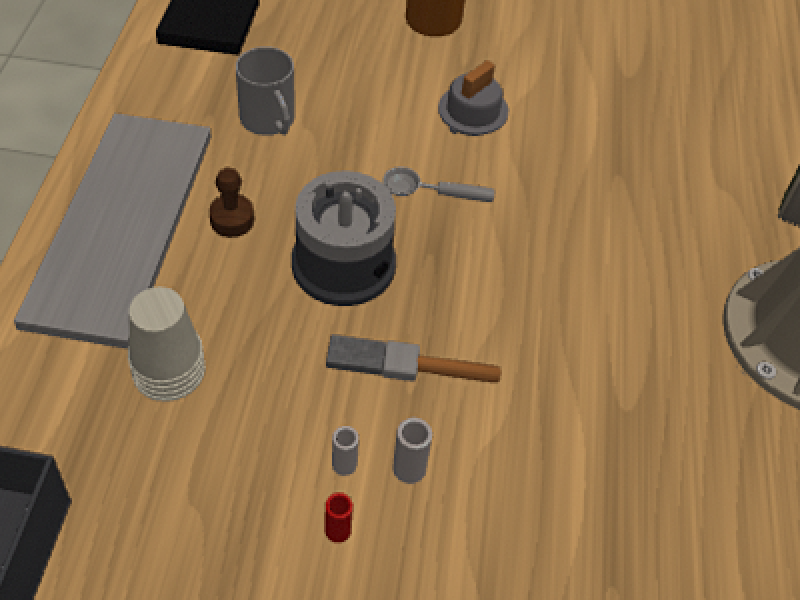

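The three tube-like things in the scene image are a red one (449,348), a larger grey one (447,307) and a smaller grey one (426,327). The smaller grey one is the sleeve, being neither red nor the larger. I'll fit positions from both cameras.

```bash
cat >> h.py <<'E'
def proj(c,P):
    E=np.linalg.inv(c['extrinsics']);q=P@E[:3,:3].T+E[:3,3];K=c['intrinsics']
    return np.c_[K[0,0]*q[:,0]/q[:,2]+K[0,2],K[1,1]*q[:,1]/q[:,2]+K[1,2]]
def rings(l):
    t=np.linspace(0,2*np.pi,72);return np.vstack([np.c_[r*np.cos(t),r*np.sin(t),0*t+z] for r,z in l])
def box(p): return np.r_[p.min(0),p.max(0)]
def ray(uv,R,tcp,w):  # wrist pixel -> world ray (origin,dir)
    K=w['intrinsics'];f=K[0,0];d=np.array(uv,float)-K[:2,2];r=np.hypot(*d);th=r/f
    v=np.array([*(np.sin(th)*d/max(r,1e-9)),np.cos(th)]);H=w['hand_eye']
    return tcp+R@H[:3,3],R@H[:3,:3]@v
def at_z(uv,z,R,tcp,w):
    o,v=ray(uv,R,tcp,w);return o+v*(z-o[2])/v[2]
def wrist():
    from scipy.spatial.transform import Rotation as Ro
    s=env.get_state();q=s['orientation'];R=Ro.from_quat(q[[1,2,3,0]]).as_matrix()
    return read_camera('wrist'),R,np.array(s['tcp_pos'])
E
python3 - <<'E'
from h import *
from scipy.optimize import least_squares
C={n:read_camera(n) for n in('scene','side')}
M={'sleeve':[(.014,0),(.014,.06)],'lid':[(.038,0),(.05,.0145),(.05,.018),(.038,.05)],'grinder':[(.066,0),(.059,.108)]}
ext={n:{t:cut_out(t,n) for t in M} for n in C}
def fit(t,pr):
    B=rings(M[t]);f=lambda x:np.concatenate([box(proj(C[n],B+[x[0],x[1],0]))-e for n,e in pr])
    if t=='lid': g=lambda x:np.concatenate([(box(proj(C[n],B+[x[0],x[1],0]))-e)[[0,2,3]] for n,e in pr])
    else: g=f
    r=least_squares(g,[.4,.2]);return r.x,r.fun
for t in M:
    for a in ext['scene'][t]:
        for b in ext['side'][t]:
            x,r=fit(t,[('scene',a['extent']),('side',b['extent'])]);
            if np.abs(r).max()<14: print(t,np.round(a['extent']),np.round(b['extent']),np.round(x,4),np.round(r,1))
        x,r=fit(t,[('scene',a['extent'])]);print('  scene only',np.round(x,4))
    for a in ext['side'][t]:
        x,r=fit(t,[('side',a['extent'])]);print('  side only',np.round(a['extent']),np.round(x,4))
w=C and read_camera('wrist');print(w['intrinsics'],np.round(w['hand_eye'],4))
E
```

```text
sleeve [437. 293. 454. 322.] [352. 347. 368. 383.] [0.4484 0.2608] [ 1.1  1.5 -0.2 -4.2 -0.7  5.8 -1.2 -4.8]
  scene only [0.452 0.263]
sleeve [420. 316. 431. 339.] [318. 353. 331. 379.] [0.5244 0.2754] [-0.8 -2.   3.9 -0.6 -1.9 -0.4 -1.3 -0.7]
  scene only [0.5298 0.2757]
  scene only [ 0.4928 -0.11  ]
sleeve [441. 336. 455. 362.] [312. 385. 329. 410.] [0.5189 0.346 ] [ 0.2 -0.9  3.3 -2.6 -0.8 -0.9 -3.1  0.2]
  scene only [0.5254 0.3469]
  side only [352. 347. 368. 383.] [0.4465 0.2593]
  side only [318. 353. 331. 379.] [0.5209 0.276 ]
  side only [312. 385. 329. 410.] [0.5149 0.346 ]
lid [299. 159. 331. 196.] [368. 168. 406. 208.] [ 0.4483 -0.2958] [ 0.8  2.2 -1.6  0.  -2.8 -1.3]
  scene only [ 0.4557 -0.2928]
  scene only [0.6011 0.021 ]
  side only [368. 168. 406. 208.] [ 0.4439 -0.2909]
grinder [313. 227. 365. 292.] [296. 226. 350. 295.] [0.5774 0.0068] [ 2.5 -1.4  0.6 -0.8 -0.9 -0.2 -2.4 -1. ]
  scene only [0.5829 0.0074]
  side only [296. 226. 350. 295.] [0.573  0.0079]
[[371.64829954   0.         319.86680066]
 [  0.         371.64829954 241.18735485]
 [  0.           0.           1.        ]] [[-1.000e-04 -9.490e-01 -3.153e-01  8.080e-02]
 [ 1.000e+00 -2.000e-04  4.000e-04 -4.000e-04]
 [-5.000e-04 -3.153e-01  9.490e-01 -6.960e-02]
 [ 0.000e+00  0.000e+00  0.000e+00  1.000e+00]]
```

Target: the smaller grey tube at about (0.524, 0.276). I'm moving above it with the jaws along the +x+y diagonal, which keeps the fingers clear of both neighbours. I'll confirm it in a wrist close-up.

>>> servo_tool --deltas '[{"dx": 23,"dy": -17,"dz": -3,"rz": -0.032},{"dx": 23,"dy": -17,"dz": -3,"rz": -0.032},{"dx": 23,"dy": -17,"dz": -3,"rz": -0.032},{"dx": 23,"dy": -17,"dz": -3,"rz": -0.032},{"dx": 23,"dy": -17,"dz": -3,"rz": -0.032},{"dx": 23,"dy": -17,"dz": -3,"rz": -0.032},{"dx": 23,"dy": -17,"dz": -3,"rz": -0.032},{"dx": 23,"dy": -17,"dz": -3,"rz": -0.032}]'

```text
invalid input at $.deltas[0]: expected keys dx, dy, dz, rx, ry, rz, fingers
```

>>> servo_tool --deltas '[{"dx": 23,"dy": -18,"dz": -6,"rz": -0.032},{"dx": 23,"dy": -18,"dz": -6,"rz": -0.032},{"dx": 23,"dy": -18,"dz": -6,"rz": -0.032},{"dx": 23,"dy": -18,"dz": -6,"rz": -0.032},{"dx": 23,"dy": -18,"dz": -6,"rz": -0.032},{"dx": 23,"dy": -18,"dz": -6,"rz": -0.032},{"dx": 23,"dy": -18,"dz": -6,"rz": -0.033},{"dx": 24,"dy": -18,"dz": -6,"rz": -0.034}]'

```text
invalid input at $.deltas[0]: expected keys dx, dy, dz, rx, ry, rz, fingers
```

```bash
cat > sl.py <<'E'
from h import *
import sys
w,R,t=wrist();save(sys.argv[1],w['img']);print(t,R[:,1],env.get_state()['finger_gap'])
for d in cut_out('sleeve','wrist'):
    m=d['region'].astype(np.uint8);v,u=np.nonzero(m);e=d['extent']
    print(round(d['confidence'],2),np.round(e),'cent z=.06',at_z((u.mean(),v.mean()),.06,R,t,w),len(u))
E
python3 sl.py w1
```

```text
[0.1527344  0.55439704 0.30395708] [2.65560297e-01 9.64094236e-01 1.80327267e-04] 0.08530619610560947
0.47 [169. 463. 185. 475.] cent z=.06 [0.4519604  0.25226987 0.06      ] 103
```

View pics/w1.png

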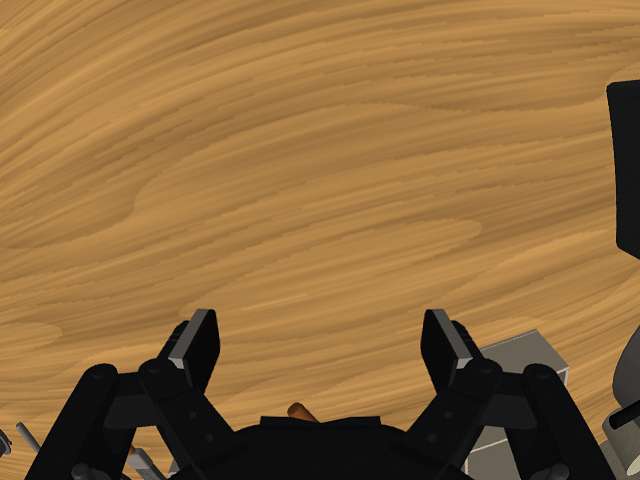

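The wrist view shows the fingers at the bottom (200,340 and 440,340) and no target yet. The move was refused because every key is needed.

>>> servo_tool --deltas '[{"dx": 23,"dy": -17,"dz": -3,"rx": 0,"ry": 0,"rz": -0.032,"fingers": -1},{"dx": 23,"dy": -17,"dz": -3,"rx": 0,"ry": 0,"rz": -0.032,"fingers": -1},{"dx": 23,"dy": -17,"dz": -3,"rx": 0,"ry": 0,"rz": -0.032,"fingers": -1},{"dx": 23,"dy": -17,"dz": -3,"rx": 0,"ry": 0,"rz": -0.032,"fingers": -1},{"dx": 23,"dy": -17,"dz": -3,"rx": 0,"ry": 0,"rz": -0.032,"fingers": -1},{"dx": 23,"dy": -17,"dz": -3,"rx": 0,"ry": 0,"rz": -0.032,"fingers": -1},{"dx": 23,"dy": -17,"dz": -3,"rx": 0,"ry": 0,"rz": -0.032,"fingers": -1},{"dx": 23,"dy": -17,"dz": -3,"rx": 0,"ry": 0,"rz": -0.032,"fingers": -1}]'

```text
clock: 1.75
tcp_pos: [0.3376, 0.4176, 0.2799]
orientation: [0.0, 0.26, 0.966, 0.0]
wrist_force: [0.0, 1.4, 0.5]
finger_gap: 0.0851
```

>>> servo_tool --deltas '[{"dx": 23,"dy": -18,"dz": -6,"rx": 0,"ry": 0,"rz": -0.032,"fingers": -0.4},{"dx": 23,"dy": -18,"dz": -6,"rx": 0,"ry": 0,"rz": -0.032,"fingers": -0.4},{"dx": 23,"dy": -18,"dz": -6,"rx": 0,"ry": 0,"rz": -0.032,"fingers": -0.4},{"dx": 23,"dy": -18,"dz": -6,"rx": 0,"ry": 0,"rz": -0.032,"fingers": -0.4},{"dx": 23,"dy": -18,"dz": -6,"rx": 0,"ry": 0,"rz": -0.032,"fingers": -0.4},{"dx": 23,"dy": -18,"dz": -6,"rx": 0,"ry": 0,"rz": -0.032,"fingers": -0.4},{"dx": 23,"dy": -18,"dz": -6,"rx": 0,"ry": 0,"rz": -0.033,"fingers": -0.4},{"dx": 24,"dy": -18,"dz": -6,"rx": 0,"ry": 0,"rz": -0.034,"fingers": -0.4}]'

```text
clock: 2.55
tcp_pos: [0.5225, 0.2735, 0.2317]
orientation: [0.0, 0.383, 0.924, 0.0]
wrist_force: [1.1, -0.7, -0.2]
finger_gap: 0.0598
```

```bash
python3 sl.py w2
```

```text
[0.52254083 0.27354858 0.23172077] [7.06931547e-01 7.07281949e-01 1.78737639e-04] 0.0600192977638634
0.75 [366. 139. 415. 182.] cent z=.06 [0.51545148 0.34678653 0.06      ] 1578
0.71 [207. 152. 281. 218.] cent z=.06 [0.45701926 0.26521192 0.06      ] 3266
0.68 [401.   4. 587. 119.] cent z=.06 [0.52697294 0.46779201 0.06      ] 8064
0.59 [308. 206. 342. 263.] cent z=.06 [0.52150271 0.27820583 0.06      ] 1796
```

View pics/w2.png

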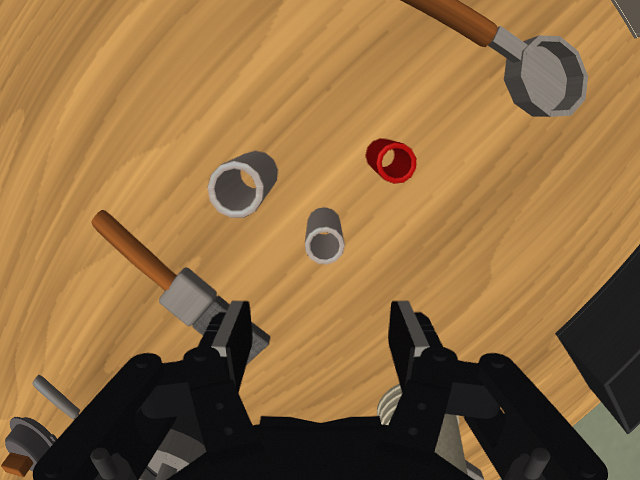

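This confirms it: the small grey tube has its top ring at (325,245), the larger grey is at (237,190) and the red at (395,161). Next I'll compute the top-ring centre at z = 60 mm.

Run:
```python
from h import *
w,R,t=wrist()
for uv in((325,245),(325,263),(306,244),(344,244),(325,208)):print(uv,at_z(uv,.06,R,t,w),at_z(uv,0,R,t,w)[:2])
```

```text
(325, 245) [0.52804689 0.27294679 0.06      ] [0.54322534 0.2588987 ]
(325, 263) [0.53743153 0.26359056 0.06      ] [0.5549531  0.24720645]
(306, 244) [0.51832482 0.26430214 0.06      ] [0.5310759  0.24809569]
(344, 244) [0.53676098 0.28262242 0.06      ] [0.55411512 0.2709901 ]
(325, 208) [0.50967458 0.29128712 0.06      ] [0.52026591 0.28181817]
```

>>> servo_tool --deltas '[{"dx": 5,"dy": -0.5,"dz": -20,"rx": 0,"ry": 0,"rz": 0,"fingers": -0.4},{"dx": 0,"dy": 0,"dz": -25,"rx": 0,"ry": 0,"rz": 0,"fingers": -0.4},{"dx": 0,"dy": 0,"dz": -25,"rx": 0,"ry": 0,"rz": 0,"fingers": -0.4},{"dx": 0,"dy": 0,"dz": -25,"rx": 0,"ry": 0,"rz": 0,"fingers": -0.4},{"dx": 0,"dy": 0,"dz": -25,"rx": 0,"ry": 0,"rz": 0,"fingers": -0.4},{"dx": 0,"dy": 0,"dz": -14,"rx": 0,"ry": 0,"rz": 0,"fingers": -0.4},{"dx": 0,"dy": 0,"dz": 0,"rx": 0,"ry": 0,"rz": 0,"fingers": 0},{"dx": 0,"dy": 0,"dz": 0,"rx": 0,"ry": 0,"rz": 0,"fingers": 0.3}]' --newtons 40

```text
clock: 3.5
tcp_pos: [0.5263, 0.2745, 0.0984]
orientation: [-0.0, 0.381, 0.924, 0.0]
wrist_force: [-0.3, -0.4, -0.3]
finger_gap: 0.0315
```

>>> servo_tool --deltas '[{"dx": 0,"dy": 0,"dz": 0,"rx": 0,"ry": 0,"rz": 0,"fingers": 1},{"dx": 0,"dy": 0,"dz": 0,"rx": 0,"ry": 0,"rz": 0,"fingers": 1},{"dx": 0,"dy": 0,"dz": 0,"rx": 0,"ry": 0,"rz": 0,"fingers": 1},{"dx": 0,"dy": 0,"dz": 0,"rx": 0,"ry": 0,"rz": 0,"fingers": 1}]'

```text
clock: 3.9
tcp_pos: [0.5272, 0.2741, 0.0988]
orientation: [0.001, 0.382, 0.924, 0.001]
wrist_force: [0.2, 0.0, 1.7]
finger_gap: 0.0266
```

>>> servo_tool --deltas '[{"dx": 0,"dy": 0,"dz": 15,"rx": 0,"ry": 0,"rz": 0,"fingers": 1},{"dx": 0,"dy": 0,"dz": 30,"rx": 0,"ry": 0,"rz": 0,"fingers": 1},{"dx": 0,"dy": 0,"dz": 30,"rx": 0,"ry": 0,"rz": 0,"fingers": 1},{"dx": 0,"dy": 0,"dz": 35,"rx": 0,"ry": 0,"rz": 0,"fingers": 1},{"dx": 0,"dy": 0,"dz": 35,"rx": 0,"ry": 0,"rz": 0,"fingers": 1},{"dx": 4,"dy": -12,"dz": 35,"rx": 0,"ry": 0,"rz": 0,"fingers": 1},{"dx": 8,"dy": -24,"dz": 0,"rx": 0,"ry": 0,"rz": 0,"fingers": 1},{"dx": 8,"dy": -24,"dz": 0,"rx": 0,"ry": 0,"rz": 0,"fingers": 1}]'

```text
clock: 4.7
tcp_pos: [0.5474, 0.2137, 0.2798]
orientation: [0.001, 0.381, 0.924, 0.001]
wrist_force: [0.7, -0.1, -1.5]
finger_gap: 0.027
```

>>> servo_tool --deltas '[{"dx": 10,"dy": -33,"dz": 0,"rx": 0,"ry": 0,"rz": 0,"fingers": 1},{"dx": 11,"dy": -33,"dz": 0,"rx": 0,"ry": 0,"rz": 0,"fingers": 1},{"dx": 11,"dy": -33,"dz": 0,"rx": 0,"ry": 0,"rz": 0,"fingers": 1},{"dx": 11,"dy": -33,"dz": 0,"rx": 0,"ry": 0,"rz": 0,"fingers": 1},{"dx": 11,"dy": -33,"dz": 0,"rx": 0,"ry": 0,"rz": 0,"fingers": 1},{"dx": 11,"dy": -33,"dz": 0,"rx": 0,"ry": 0,"rz": 0,"fingers": 1},{"dx": 11,"dy": -33,"dz": 0,"rx": 0,"ry": 0,"rz": 0,"fingers": 1},{"dx": 11,"dy": -33,"dz": 0,"rx": 0,"ry": 0,"rz": 0,"fingers": 1}]'

```text
clock: 5.5
tcp_pos: [0.6339, -0.0516, 0.2779]
orientation: [-0.0, 0.382, 0.924, 0.0]
wrist_force: [-0.4, 0.2, -1.4]
finger_gap: 0.0266
```

Run:
```python
from h import *
import pickle
w,R,t=wrist();save('w3',w['img']);pickle.dump((w,R,t),open('w3.pkl','wb'));print(t,R[:,1],env.get_state()['finger_gap'])
for g in('grinder','sleeve'):
  for d in cut_out(g,'wrist'): print(g,round(d['confidence'],2),np.round(d['extent']))
```

```text
[ 0.63389735 -0.05162384  0.27789733] [7.06141838e-01 7.08070407e-01 5.79410781e-05] 0.02672616762065011
grinder 0.6 [227.  38. 411. 220.]
sleeve 0.79 [284. 264. 357. 388.]
```

View pics/w3.png

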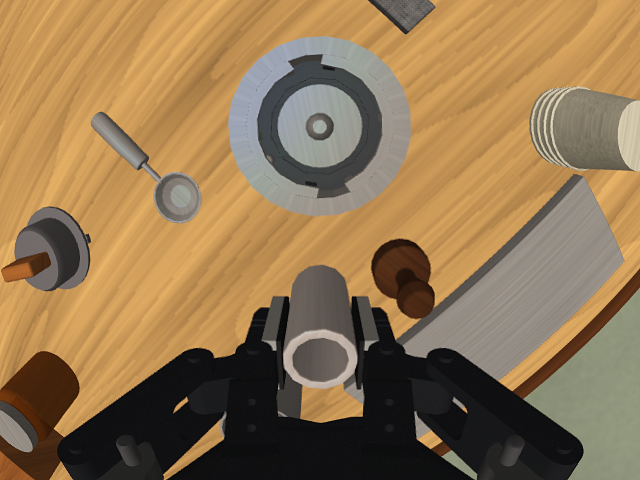

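The grinder is seen almost straight from above: ring centre near (319,126), spigot tip (319,126), notches near (306,62) and (333,190). The sleeve is held at (320,330). I'll make a metric top view at rim height.

```bash
cat >> h.py <<'E'
def topview(w,R,t,c,z,half,n):  # metric picture: right=+x world, up=+y
    g=(np.arange(n)+.5)/n*2*half-half;X,Y=np.meshgrid(c[0]+g,c[1]-g)
    P=np.stack([X,Y,0*X+z],-1)-(t+R@w['hand_eye'][:3,3]);v=P@(R@w['hand_eye'][:3,:3])
    r=np.hypot(v[...,0],v[...,1]);th=np.arctan2(r,v[...,2]);K=w['intrinsics'];s=K[0,0]*th/np.maximum(r,1e-9)
    return cv2.remap(w['img'],(K[0,2]+s*v[...,0]).astype('f4'),(K[1,2]+s*v[...,1]).astype('f4'),cv2.INTER_CUBIC)
E
python3 - <<'E'
from h import *
import pickle
w,R,t=pickle.load(open('w3.pkl','rb'))
print('spigot z.132',at_z((319,126),.132,R,t,w),'ring',at_z((319.5,126.5),.108,R,t,w))
a,b=at_z((306,62),.108,R,t,w),at_z((333,190),.108,R,t,w);print(a,b,np.hypot(*(a-b)[:2]),np.degrees(np.arctan2(*(b-a)[1::-1])))
c=at_z((319.5,126.5),.108,R,t,w)[:2];print(c)
im=topview(w,R,t,c,.108,.065,600)
for r in(40,47,59): cv2.circle(im,(300,300),int(r*600/130),(255,0,0),1)
cv2.line(im,(300,290),(300,310),(255,0,0),1);cv2.line(im,(290,300),(310,300),(255,0,0),1)
save('tv',im)
E
```

```text
spigot z.132 [0.57801588 0.00323565 0.132     ] ring [0.57861284 0.00301791 0.108     ]
[0.54292449 0.02664295 0.108     ] [ 0.61414502 -0.0199751   0.108     ] 0.08512112624118442 -33.207117316025766
[0.57861284 0.00301791]
```

View pics/tv.png

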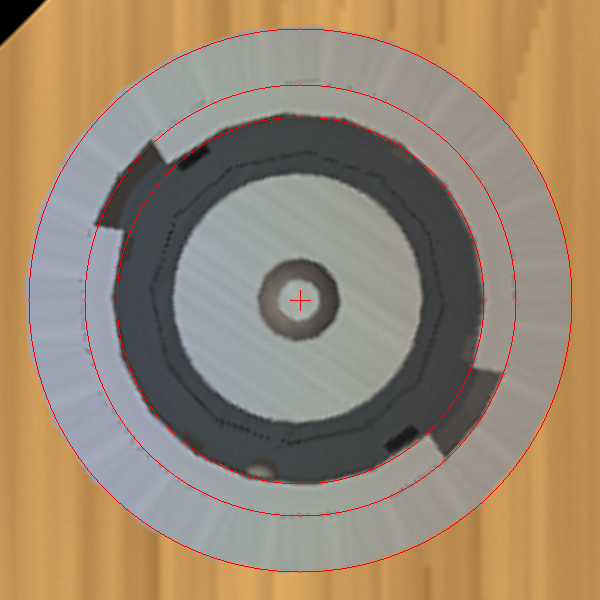

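The rim circles (40/47/59 mm) fit well: axis (0.5786, 0.0030). The notch corners give a grinder x axis at about −33.6°. Next I'll measure where the sleeve sits in the hand with the same camera.

Run:
```python
from h import *
import pickle
from scipy.optimize import least_squares
w,R,t=pickle.load(open('w3.pkl','rb'))
im=cv2.cvtColor(w['img'],cv2.COLOR_RGB2GRAY)
zb=t[2]-.0988
for uv,z in(((320,357),zb+.06),((284,357),zb+.06),((357,357),zb+.06),((320,264),zb)):
    p=at_z(uv,z,R,t,w);print(uv,np.round(R.T@(p-t)*1000,1))
c=at_z((320,357),zb+.06,R,t,w)
v=topview(w,R,t,c,zb+.06,.03,300);v2=topview(w,R,t,c,zb,.03,300)
for a in(v,v2):
  for r in(14,):cv2.circle(a,(150,150),r*5,(255,0,0),1)
save('inh',np.hstack([v,v2]))
```

```text
(320, 357) [ 1.2 -0.1 38.8]
(284, 357) [  1.1 -13.   38.8]
(357, 357) [ 1.  13.1 38.8]
(320, 264) [13.  -0.1 98.8]
```

View pics/inh.png

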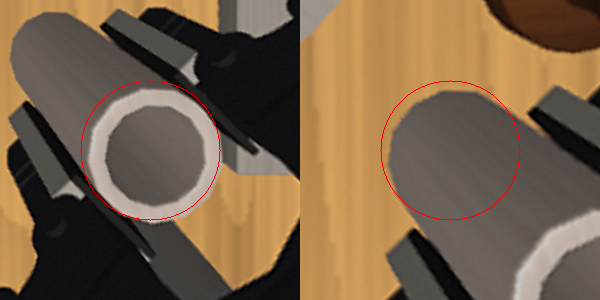

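>>> servo_tool --deltas '[{"dx": -14,"dy": 14,"dz": 0,"rx": 0,"ry": 0,"rz": 0,"fingers": 1},{"dx": -14,"dy": 14,"dz": 0,"rx": 0,"ry": 0,"rz": 0,"fingers": 1},{"dx": -14,"dy": 14,"dz": 0,"rx": 0,"ry": 0,"rz": 0,"fingers": 1},{"dx": -13.5,"dy": 12.7,"dz": 0,"rx": 0,"ry": 0,"rz": 0,"fingers": 1},{"dx": 0,"dy": 0,"dz": -20,"rx": 0,"ry": 0,"rz": 0,"fingers": 1},{"dx": 0,"dy": 0,"dz": -15,"rx": 0,"ry": 0,"rz": 0,"fingers": 1},{"dx": 0,"dy": 0,"dz": 0,"rx": 0,"ry": 0,"rz": 0,"fingers": 1},{"dx": 0,"dy": 0,"dz": 0,"rx": 0,"ry": 0,"rz": 0,"fingers": 1}]'

```text
clock: 6.45
tcp_pos: [0.5778, 0.0054, 0.2431]
orientation: [-0.0, 0.381, 0.924, 0.0]
wrist_force: [0.5, 0.3, -1.1]
finger_gap: 0.0273
```

Run:
```python
from h import *
s=env.get_state();t=s['tcp_pos'];print(t,s['wrist_force'])
o=[]
for n in('scene','side'):
    c=read_camera(n);zb=t[2]-.0988
    B=np.array([t[0],t[1],0])
    ax=proj(c,np.array([[.5784,.0031,.132],[.5784,.0031,.08],[t[0],t[1],zb],[t[0],t[1],zb+.06]]));print(n,ax.round(1).tolist())
    u,v=ax[0].astype(int);cr=cv2.resize(c['img'][v-35:v+25,u-30:u+30],(400,400),interpolation=2);o.append(cr)
    print(u,v)
save('chk',np.hstack(o))
```

```text
[0.57778396 0.00537077 0.24311326] [ 0.52542744  0.3051566  -1.11577508]
scene [[340.5, 236.5], [340.1, 250.0], [341.3, 233.6], [341.8, 216.6]]
340 236
side [[322.0, 236.1], [321.5, 250.6], [322.2, 233.3], [322.8, 215.2]]
321 236
```

View pics/chk.png

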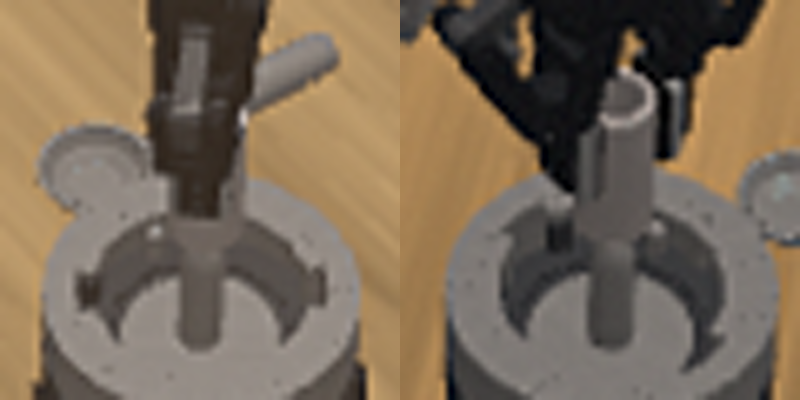

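The sleeve stands just above the spigot. In the side view they line up (612 against 612). In the scene view the sleeve is about 4/6.7 px to the right (206 against 202), roughly 1.5 mm. Next I'll check the noise in the pose reading.

Run:
```python
from h import *
P=[]
for i in range(6): read_camera('side');P.append(env.get_state()['tcp_pos'])
print(np.round(np.array(P)*1000,1).tolist(),np.mean(P,0))
```

```text
[[578.7, 4.7, 243.9], [578.7, 4.6, 243.9], [578.6, 4.5, 243.7], [578.6, 4.5, 243.6], [578.5, 4.5, 243.4], [578.4, 4.5, 243.3]] [0.5785971  0.0045435  0.24364717]
```

>>> servo_tool --deltas '[{"dx": 0.5,"dy": -1.4,"dz": 0,"rx": 0,"ry": 0,"rz": 0,"fingers": 1},{"dx": 0,"dy": 0,"dz": -5,"rx": 0,"ry": 0,"rz": 0,"fingers": 1},{"dx": 0,"dy": 0,"dz": -5,"rx": 0,"ry": 0,"rz": 0,"fingers": 1},{"dx": 0,"dy": 0,"dz": -4,"rx": 0,"ry": 0,"rz": 0,"fingers": 1},{"dx": 0,"dy": 0,"dz": -4,"rx": 0,"ry": 0,"rz": 0,"fingers": 1},{"dx": 0,"dy": 0,"dz": -3,"rx": 0,"ry": 0,"rz": 0,"fingers": 1},{"dx": 0,"dy": 0,"dz": 0,"rx": 0,"ry": 0,"rz": 0,"fingers": 1},{"dx": 0,"dy": 0,"dz": 0,"rx": 0,"ry": 0,"rz": 0,"fingers": 1}]'

```text
clock: 7.65
tcp_pos: [0.5787, 0.0032, 0.2219]
orientation: [-0.0, 0.382, 0.924, 0.0]
wrist_force: [-0.7, 0.5, -1.1]
finger_gap: 0.0265
```

It's 9 mm past the spigot tip with no contact force, so I'll carry on down.

>>> servo_tool --deltas '[{"dx": 0,"dy": 0,"dz": -8,"rx": 0,"ry": 0,"rz": 0,"fingers": 1},{"dx": 0,"dy": 0,"dz": -8,"rx": 0,"ry": 0,"rz": 0,"fingers": 1},{"dx": 0,"dy": 0,"dz": -8,"rx": 0,"ry": 0,"rz": 0,"fingers": 1},{"dx": 0,"dy": 0,"dz": -8,"rx": 0,"ry": 0,"rz": 0,"fingers": 1},{"dx": 0,"dy": 0,"dz": -7,"rx": 0,"ry": 0,"rz": 0,"fingers": 1},{"dx": 0,"dy": 0,"dz": 0,"rx": 0,"ry": 0,"rz": 0,"fingers": 1},{"dx": 0,"dy": 0,"dz": 0,"rx": 0,"ry": 0,"rz": 0,"fingers": 1}]'

```text
clock: 8.35
tcp_pos: [0.5787, 0.0032, 0.1827]
orientation: [-0.0, 0.382, 0.924, -0.0]
wrist_force: [0.4, -0.2, -0.6]
finger_gap: 0.0263
```

>>> servo_tool --deltas '[{"dx": 0,"dy": 0,"dz": -3,"rx": 0,"ry": 0,"rz": 0,"fingers": 1},{"dx": 0,"dy": 0,"dz": 0,"rx": 0,"ry": 0,"rz": 0,"fingers": 1}]'

```text
clock: 8.55
tcp_pos: [0.5788, 0.0032, 0.1799]
orientation: [0.0, 0.382, 0.924, 0.0]
wrist_force: [0.7, 0.2, -1.5]
finger_gap: 0.0265
```

>>> servo_tool --deltas '[{"dx": 0,"dy": 0,"dz": -1.5,"rx": 0,"ry": 0,"rz": 0,"fingers": 1},{"dx": 0,"dy": 0,"dz": 0,"rx": 0,"ry": 0,"rz": 0,"fingers": 1},{"dx": 0,"dy": 0,"dz": -1.5,"rx": 0,"ry": 0,"rz": 0,"fingers": 1},{"dx": 0,"dy": 0,"dz": 0,"rx": 0,"ry": 0,"rz": 0,"fingers": 1},{"dx": 0,"dy": 0,"dz": 0,"rx": 0,"ry": 0,"rz": 0,"fingers": 1}]'

```text
clock: 9.05
tcp_pos: [0.5789, 0.0032, 0.1788]
orientation: [0.001, 0.382, 0.924, 0.0]
wrist_force: [-4.4, 0.4, 10.2]
finger_gap: 0.0271
```

z and force (10 N at TCP z = 0.1788, exactly the expected home height) show the sleeve is on the chamber floor. I'll release it slightly, go straight up, then go to look at the lid.

>>> servo_tool --deltas '[{"dx": 0,"dy": 0,"dz": 2.5,"rx": 0,"ry": 0,"rz": 0,"fingers": 1},{"dx": 0,"dy": 0,"dz": 0,"rx": 0,"ry": 0,"rz": 0,"fingers": 0.1},{"dx": 0,"dy": 0,"dz": 0,"rx": 0,"ry": 0,"rz": 0,"fingers": 0.1},{"dx": 0,"dy": 0,"dz": 0,"rx": 0,"ry": 0,"rz": 0,"fingers": 0.1},{"dx": 0,"dy": 0,"dz": 15,"rx": 0,"ry": 0,"rz": 0,"fingers": 0.1},{"dx": 0,"dy": 0,"dz": 25,"rx": 0,"ry": 0,"rz": 0,"fingers": 0.1},{"dx": 0,"dy": 0,"dz": 40,"rx": 0,"ry": 0,"rz": 0,"fingers": 0.1},{"dx": 0,"dy": 0,"dz": 40,"rx": 0,"ry": 0,"rz": 0,"fingers": -0.3}]'

```text
clock: 9.85
tcp_pos: [0.5783, 0.0032, 0.2998]
orientation: [-0.001, 0.382, 0.924, -0.0]
wrist_force: [1.7, -0.9, -0.6]
finger_gap: 0.0516
```

>>> servo_tool --deltas '[{"dx": -5,"dy": -20,"dz": 0,"rx": 0,"ry": 0,"rz": 0,"fingers": -0.3},{"dx": -9,"dy": -40,"dz": 0,"rx": 0,"ry": 0,"rz": 0,"fingers": -0.3},{"dx": -9,"dy": -40,"dz": 0,"rx": 0,"ry": 0,"rz": 0,"fingers": -0.3},{"dx": -9,"dy": -40,"dz": 0,"rx": 0,"ry": 0,"rz": 0,"fingers": -0.3},{"dx": -9,"dy": -40,"dz": 0,"rx": 0,"ry": 0,"rz": 0,"fingers": -0.3},{"dx": -9,"dy": -40,"dz": 0,"rx": 0,"ry": 0,"rz": 0,"fingers": -0.3},{"dx": -9,"dy": -40,"dz": 0,"rx": 0,"ry": 0,"rz": 0,"fingers": -0.3},{"dx": -9,"dy": -40,"dz": 0,"rx": 0,"ry": 0,"rz": 0,"fingers": -0.3}]'

```text
clock: 10.65
tcp_pos: [0.5102, -0.2985, 0.2992]
orientation: [0.0, 0.382, 0.924, 0.0]
wrist_force: [1.1, -1.0, 0.9]
finger_gap: 0.0555
```

>>> servo_tool --deltas '[{"dx": -10,"dy": -45,"dz": 0,"rx": 0,"ry": 0,"rz": 0,"fingers": -0.3},{"dx": 0,"dy": -8,"dz": 0,"rx": 0,"ry": 0,"rz": 0,"fingers": -0.3},{"dx": 0,"dy": 0,"dz": 0,"rx": 0,"ry": 0,"rz": 0,"fingers": -0.3},{"dx": 0,"dy": 0,"dz": 0,"rx": 0,"ry": 0,"rz": 0,"fingers": -0.3}]'

```text
clock: 11.05
tcp_pos: [0.5008, -0.3491, 0.2991]
orientation: [-0.0, 0.382, 0.924, 0.0]
wrist_force: [-0.3, -0.5, -0.5]
finger_gap: 0.0555
```

Run:
```python
from h import *
import pickle
w,R,t=wrist();save('w4',w['img']);pickle.dump((w,R,t),open('w4.pkl','wb'));print(t,R[:,1])
for g in('lid','lid_bar','lug'):
  for d in cut_out(g,'wrist'): print(g,round(d['confidence'],2),np.round(d['extent']))
c=[.448,-.294]
a=topview(w,R,t,c,.09,.06,400);b=topview(w,R,t,c,.0165,.07,400)
save('lid',np.hstack([a,b]))
```

```text
[ 0.50075004 -0.34912656  0.29907533] [7.05870400e-01 7.08340825e-01 5.04546014e-04]
lid 0.57 [268.  75. 377. 176.]
lid_bar 0.93 [267.  76. 374. 178.]
lug 0.56 [270.  74. 374. 179.]
```

View pics/lid.png

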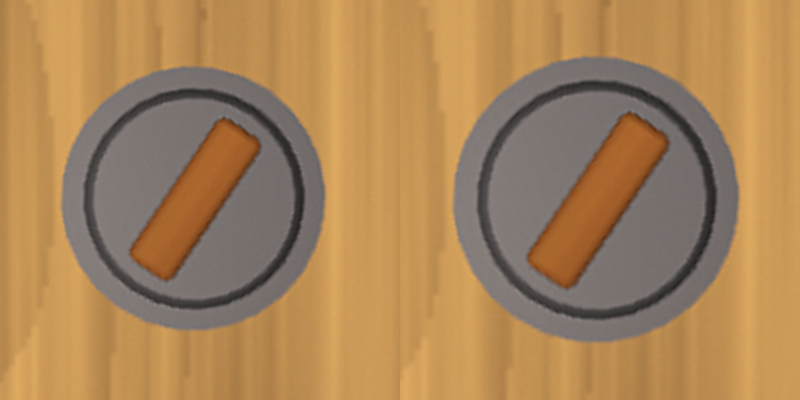

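The lid is seen from above: bar centre near (196,200) in the left panel, running up and to the right, brim circle centred at (193,198). I'll fit it numerically.

Run:
```python
from h import *
import pickle
w,R,t=pickle.load(open('w4.pkl','rb'))
c=[.448,-.294];n=800;h=.06
def work(z):
    a=topview(w,R,t,c,z,h,n).astype(int);return a
toW=lambda p:(c[0]+(p[0]/n*2-1)*h, c[1]-(p[1]/n*2-1)*h)
a=work(.09);m=((a[...,0]-a[...,2]>75)&(a[...,0]<200)).astype(np.uint8)
m=cv2.morphologyEx(m,cv2.MORPH_OPEN,np.ones((9,9)))
y,x=np.indices(m.shape);m[np.hypot(x-n/2,y-n/2)>250]=0
k,l,s,_=cv2.connectedComponentsWithStats(m);i=1+s[1:,4].argmax()
r=cv2.minAreaRect(np.argwhere(l==i)[:,::-1].astype(np.float32));bp=cv2.boxPoints(r)
e=[bp[1]-bp[0],bp[2]-bp[1]];e=max(e,key=np.linalg.norm)
print('bar',toW(r[0]),np.array(r[1])/n*2*h*1000,'angle',np.degrees(np.arctan2(-e[1],e[0])))
a=work(.018);g=(np.abs(a[...,0]-a[...,2])<35).astype(np.uint8);g=cv2.morphologyEx(g,cv2.MORPH_OPEN,np.ones((5,5)))
k,l,s,_=cv2.connectedComponentsWithStats(g);i=1+s[1:,4].argmax()
ct=max(cv2.findContours((l==i).astype(np.uint8),0,1)[0],key=len);el=cv2.fitEllipse(ct);print('brim',toW(el[0]),np.array(el[1])/n*2*h*1000)
```

```text
bar (0.4463771865844727, -0.29371452484130856) [14.91594086 50.59937897] angle 55.674904
brim (0.4465167678833008, -0.2937400405883789) [98.62101746 98.71919861]
```

>>> servo_tool --deltas '[{"dx": -5.4,"dy": 5.5,"dz": 0,"rx": 0,"ry": 0,"rz": -0.138,"fingers": -0.3},{"dx": -5.4,"dy": 5.5,"dz": 0,"rx": 0,"ry": 0,"rz": -0.138,"fingers": -0.3},{"dx": -5.4,"dy": 5.5,"dz": 0,"rx": 0,"ry": 0,"rz": -0.138,"fingers": -0.3},{"dx": -5.4,"dy": 5.5,"dz": 0,"rx": 0,"ry": 0,"rz": -0.138,"fingers": -0.3},{"dx": -5.4,"dy": 5.5,"dz": 0,"rx": 0,"ry": 0,"rz": -0.138,"fingers": -0.3},{"dx": -5.4,"dy": 5.5,"dz": 0,"rx": 0,"ry": 0,"rz": -0.138,"fingers": -0.3},{"dx": -5.5,"dy": 5.6,"dz": 0,"rx": 0,"ry": 0,"rz": -0.138,"fingers": -0.3},{"dx": -5.5,"dy": 5.6,"dz": 0,"rx": 0,"ry": 0,"rz": -0.138,"fingers": -0.3}]'

```text
clock: 12.05
tcp_pos: [0.4575, -0.3043, 0.2997]
orientation: [0.0, 0.811, 0.585, 0.0]
wrist_force: [-0.6, -0.3, -0.5]
finger_gap: 0.0555
```

>>> servo_tool --deltas '[{"dx": -5.5,"dy": 5.6,"dz": 0,"rx": 0,"ry": 0,"rz": -0.14,"fingers": -0.3},{"dx": -5.5,"dy": 5.6,"dz": -20,"rx": 0,"ry": 0,"rz": -0.14,"fingers": -0.3},{"dx": 0,"dy": 0,"dz": -30,"rx": 0,"ry": 0,"rz": 0,"fingers": -0.3},{"dx": 0,"dy": 0,"dz": -20,"rx": 0,"ry": 0,"rz": 0,"fingers": -0.3},{"dx": 0,"dy": 0,"dz": 0,"rx": 0,"ry": 0,"rz": 0,"fingers": -0.3},{"dx": 0,"dy": 0,"dz": 0,"rx": 0,"ry": 0,"rz": 0,"fingers": -0.3}]'

```text
clock: 12.65
tcp_pos: [0.4465, -0.2938, 0.2299]
orientation: [-0.0, 0.884, 0.468, -0.0]
wrist_force: [-0.4, 0.3, 0.6]
finger_gap: 0.0553
```

Run:
```python
from h import *
from scipy.optimize import least_squares
s=env.get_state();print(s['tcp_pos'],s['orientation'],s['joint_pos'])
B=rings([(.045,0),(.045,.13)])
for n in('scene','side'):
    c=read_camera(n)
    for d in cut_out('canister',n)[:2]:
        r=least_squares(lambda x:box(proj(c,B+[x[0],x[1],0]))-d['extent'],[.4,-.4]);print(n,d['confidence'],np.round(d['extent']),r.x,r.fun.round(1))
w,R,t=wrist();print(t,R[:,1])
c=[.4464,-.2937];h=.06;n=800
a=topview(w,R,t,c,.09,h,n).astype(int);m=((a[...,0]-a[...,2]>75)&(a[...,0]<200)).astype(np.uint8)
m=cv2.morphologyEx(m,cv2.MORPH_OPEN,np.ones((9,9)));y,x=np.indices(m.shape);m[np.hypot(x-n/2,y-n/2)>250]=0
k,l,s,_=cv2.connectedComponentsWithStats(m);i=1+s[1:,4].argmax()
r=cv2.minAreaRect(np.argwhere(l==i)[:,::-1].astype(np.float32));p=r[0];print(c[0]+(p[0]/n*2-1)*h,c[1]-(p[1]/n*2-1)*h,np.array(r[1])*h*2/n*1000,r[2])
```

```text
[ 0.4465401  -0.29375193  0.22989748] [-5.76994606e-05  8.83525234e-01  4.68383557e-01 -5.78170041e-06] [-7.32116973e-01  2.69276729e-01 -1.98499790e-01  1.10313214e+00
  2.88446488e-05  1.43455497e+00]
scene 0.77 [240. 115. 274. 171.] [ 0.52790747 -0.49596158] [ 0.3  2.2 -0.4 -2. ]
scene 0.62 [367. 261. 431. 309.] [0.52098822 0.16570926] [ 10.9  -6.8 -10.    7.1]
side 0.56 [352. 108. 377. 158.] [ 0.54003726 -0.49565368] [-4.2 -1.9  3.9  1.5]
side 0.36 [316. 311. 402. 330.] [0.46258175 0.17261017] [ 21.2 -24.2 -19.4  24. ]
[ 0.44704966 -0.29481075  0.23088835] [ 0.82719551 -0.56190782  0.00268021]
0.44499235839843754 -0.29912027893066406 [29.12150574 63.79930573] 15.75117301940918
```

>>> servo_tool --deltas '[{"dx": 0,"dy": 0,"dz": -25,"rx": 0,"ry": 0,"rz": 0,"fingers": -0.3},{"dx": 0,"dy": 0,"dz": -25,"rx": 0,"ry": 0,"rz": 0,"fingers": -0.3},{"dx": 0,"dy": 0,"dz": -25,"rx": 0,"ry": 0,"rz": 0,"fingers": -0.3},{"dx": 0,"dy": 0,"dz": -20,"rx": 0,"ry": 0,"rz": 0,"fingers": -0.3},{"dx": 0,"dy": 0,"dz": 0,"rx": 0,"ry": 0,"rz": 0,"fingers": 0},{"dx": 0,"dy": 0,"dz": 0,"rx": 0,"ry": 0,"rz": 0,"fingers": 0.4},{"dx": 0,"dy": 0,"dz": 0,"rx": 0,"ry": 0,"rz": 0,"fingers": 1},{"dx": 0,"dy": 0,"dz": 0,"rx": 0,"ry": 0,"rz": 0,"fingers": 1}]' --newtons 60

```text
clock: 13.7
tcp_pos: [0.4469, -0.295, 0.1357]
orientation: [0.001, 0.884, 0.468, 0.0]
wrist_force: [-0.4, 0.3, 0.8]
finger_gap: 0.0149
```

>>> servo_tool --deltas '[{"dx": 0,"dy": 0,"dz": 0,"rx": 0,"ry": 0,"rz": 0,"fingers": 1},{"dx": 0,"dy": 0,"dz": 0,"rx": 0,"ry": 0,"rz": 0,"fingers": 1},{"dx": 0,"dy": 0,"dz": 0,"rx": 0,"ry": 0,"rz": 0,"fingers": 1}]' --newtons 80

```text
clock: 14.0
tcp_pos: [0.4469, -0.2949, 0.1357]
orientation: [0.001, 0.884, 0.468, 0.0]
wrist_force: [-1.1, 0.5, 6.7]
finger_gap: 0.0147
```

Run:
```python
from h import *
s=env.get_state();print({k:np.round(v,4) for k,v in s.items()})
```

```text
{'clock': np.float64(14.0), 'joint_pos': array([-7.3330e-01,  3.4780e-01, -3.3950e-01,  8.8110e-01, -1.0000e-04,
        1.4345e+00]), 'qvel': array([-0.0013,  0.0002,  0.    ,  0.0003, -0.001 ,  0.0009]), 'tau': array([ 1.3600e-02, -4.2586e+01,  2.4235e+01, -4.3600e-01,  4.7100e-02,
       -5.0000e-04]), 'tcp_pos': array([ 0.4469, -0.2949,  0.1357]), 'orientation': array([1.100e-03, 8.838e-01, 4.679e-01, 4.000e-04]), 'wrist_force': array([-1.1211,  0.5472,  6.658 ]), 'ft_torque': array([0.042 , 0.0913, 0.0068]), 'finger_gap': np.float64(0.0147)}
```

The bar is gripped. Next I lift it, carry it to the grinder and turn +90.6° on the way.

>>> servo_tool --deltas '[{"dx": 0,"dy": 0,"dz": 10,"rx": 0,"ry": 0,"rz": 0,"fingers": 1},{"dx": 0,"dy": 0,"dz": 25,"rx": 0,"ry": 0,"rz": 0,"fingers": 1},{"dx": 0,"dy": 0,"dz": 35,"rx": 0,"ry": 0,"rz": 0,"fingers": 1},{"dx": 0,"dy": 0,"dz": 35,"rx": 0,"ry": 0,"rz": 0,"fingers": 1},{"dx": 0,"dy": 0,"dz": 35,"rx": 0,"ry": 0,"rz": 0,"fingers": 1},{"dx": 0,"dy": 0,"dz": 25,"rx": 0,"ry": 0,"rz": 0.1,"fingers": 1},{"dx": 5,"dy": 10,"dz": 0,"rx": 0,"ry": 0,"rz": 0.1,"fingers": 1},{"dx": 10,"dy": 20,"dz": 0,"rx": 0,"ry": 0,"rz": 0.1,"fingers": 1}]'

```text
clock: 14.8
tcp_pos: [0.4614, -0.2653, 0.301]
orientation: [0.001, 0.803, 0.595, 0.0]
wrist_force: [-0.0, -0.1, -2.7]
finger_gap: 0.0142
```

>>> servo_tool --deltas '[{"dx": 11,"dy": 25,"dz": 0,"rx": 0,"ry": 0,"rz": 0.12,"fingers": 1},{"dx": 11,"dy": 25,"dz": 0,"rx": 0,"ry": 0,"rz": 0.12,"fingers": 1},{"dx": 11,"dy": 25,"dz": 0,"rx": 0,"ry": 0,"rz": 0.12,"fingers": 1},{"dx": 11,"dy": 25,"dz": 0,"rx": 0,"ry": 0,"rz": 0.12,"fingers": 1},{"dx": 11,"dy": 25,"dz": 0,"rx": 0,"ry": 0,"rz": 0.12,"fingers": 1},{"dx": 11,"dy": 25,"dz": 0,"rx": 0,"ry": 0,"rz": 0.12,"fingers": 1},{"dx": 11,"dy": 25,"dz": 0,"rx": 0,"ry": 0,"rz": 0.12,"fingers": 1},{"dx": 11,"dy": 25,"dz": 0,"rx": 0,"ry": 0,"rz": 0.12,"fingers": 1}]'

```text
clock: 15.6
tcp_pos: [0.5493, -0.0632, 0.2997]
orientation: [-0.0, 0.436, 0.9, 0.0]
wrist_force: [-0.4, -0.5, -2.1]
finger_gap: 0.0145
```

>>> servo_tool --deltas '[{"dx": 11,"dy": 25,"dz": 0,"rx": 0,"ry": 0,"rz": 0.12,"fingers": 1},{"dx": 10,"dy": 25,"dz": 0,"rx": 0,"ry": 0,"rz": 0.12,"fingers": 1},{"dx": 8,"dy": 17.7,"dz": 0,"rx": 0,"ry": 0,"rz": 0.081,"fingers": 1},{"dx": 0,"dy": 0,"dz": 0,"rx": 0,"ry": 0,"rz": 0,"fingers": 1},{"dx": 0,"dy": 0,"dz": 0,"rx": 0,"ry": 0,"rz": 0,"fingers": 1},{"dx": 0,"dy": 0,"dz": 0,"rx": 0,"ry": 0,"rz": 0,"fingers": 1}]'

```text
clock: 16.2
tcp_pos: [0.5779, 0.0027, 0.2994]
orientation: [-0.0, 0.29, 0.957, -0.0]
wrist_force: [-0.2, 0.0, -1.5]
finger_gap: 0.0142
```

Run:
```python
from h import *
w,R,t=wrist();save('w5',w['img']);s=env.get_state();print(t,np.degrees(np.arctan2(R[1,1],R[0,1])),s['wrist_force'],s['ft_torque'])
zb=t[2]-.1357;print(zb)
# panels at brim height of lid in hand, +/-75mm
a=topview(w,R,t,t,zb+.0165,.07,400);b=topview(w,R,t,t,.108,.07,400)
for r in(38,50):cv2.circle(a,(200,200),int(r*400/140),(255,0,0),1)
save('hand',np.hstack([a,b]))
```

```text
[0.57791818 0.00266946 0.29942918] 56.28731097949562 [-1.10871364 -0.20831477 -2.13619093] [ 0.00921211 -0.03863311 -0.00996994]
0.16372918479480886
```

View pics/hand.png

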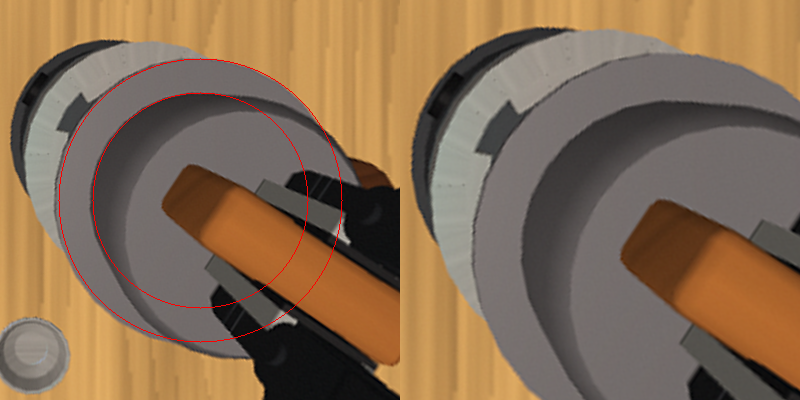

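The lid in the hand hides most of the grinder, with one notch visible at the upper left (75,110). The brim's left edge matches the predicted circle, but its lower right seems to lie outside it, so there may be a small tilt. I'll fit the brim edge to check.

```bash
cat > tilt.py <<'E'
from h import *
from scipy.optimize import least_squares
w,R,t=wrist();H=w['hand_eye'];K=w['intrinsics']
ds=cut_out('lid','wrist');print([(round(d['confidence'],2),np.round(d['extent']).tolist()) for d in ds])
im=w['img'].astype(int);print('tcp',t)
def pj(Pt): # tool pts -> px
    q=(Pt-H[:3,3])@H[:3,:3];r=np.hypot(q[:,0],q[:,1]);th=np.arctan2(r,q[:,2])
    return K[:2,2]+K[0,0]*(th/r)[:,None]*q[:,:2]
wood=(im[...,0]-im[...,2]>45)
def ring(p,z,r,a): # lid frame->tool ; lid x ~ tool x, z = -tool z
    rx,ry=p[3],p[4];L=np.c_[r*np.cos(a),r*np.sin(a),0*a+z-.08]
    from scipy.spatial.transform import Rotation as Ro
    L=Ro.from_euler('xy',[rx,ry]).apply(L);return np.c_[L[:,0]+p[0],L[:,1]+p[1],-L[:,2]+p[2]+.0557]
# edge search along radial lines from grey to wood
a=np.radians(np.arange(0,360,3));p0=[0,0,0,0,0]
rr=np.arange(.040,.062,.00025);hit=[];aa=[]
for x in a:
    px=pj(np.vstack([ring(p0,.0165,r,np.array([x])) for r in rr]))
    if (px<1).any() or (px[:,0]>638).any() or (px[:,1]>478).any(): continue
    i=px.round().astype(int);c=im[i[:,1],i[:,0]];wd=wood[i[:,1],i[:,0]];gr=(np.abs(c[:,0]-c[:,2])<30)&(c[:,0]>75)&(c[:,0]<150)
    if gr[:8].all() and wd.any():
        k=wd.argmax()
        if gr[:k-3].all(): hit.append(px[k]);aa.append(x)
hit=np.array(hit);aa=np.array(aa);print(len(hit),np.degrees(aa).round().astype(int).tolist())
def res(p):
    M=pj(np.vstack([ring(p,z,.05,np.radians(np.arange(0,360,1))) for z in(.0145,.018)]))
    c=pj(ring(p,.016,0.0,np.array([0.])))[0]
    out=[]
    ang=np.arctan2(*(M-c).T[::-1]);rad=np.hypot(*(M-c).T)
    for h in hit:
        d=h-c;b=np.arctan2(d[1],d[0]);k=np.abs(np.angle(np.exp(1j*(ang-b))))<.02
        out.append(np.hypot(*d)-rad[k].max())
    return np.r_[out,np.array(p[:3])*300,np.array(p[3:])*10]
s=least_squares(res,p0,loss='soft_l1',diff_step=1e-3,x_scale=[.001,.001,.001,.01,.01]);n=len(hit)
print('rms0',np.std(res(p0)[:n]),res(p0)[:n].round(1).tolist());print('fit mm',(s.x[:3]*1000).round(2),'tilt deg',np.degrees(s.x[3:]).round(2),s.fun[:n].round(1).tolist())
E
python3 tilt.py
```

```text
[(0.78, [229.0, 181.0, 410.0, 392.0])]
tcp [0.57793608 0.00248557 0.29947329]
18 [57, 60, 63, 66, 69, 72, 75, 78, 81, 237, 285, 288, 291, 294, 297, 300, 303, 306]
rms0 1.7755314674820404 [1.3, -0.1, -1.6, -1.2, -1.7, -1.7, -1.8, -1.8, -2.3, 4.1, 1.4, 1.0, 1.1, 1.6, 1.6, 0.8, 0.8, 2.8]
fit mm [ 1.68  3.8  -0.4 ] tilt deg [-3.94  1.29] [2.1, 0.8, -0.5, 0.1, -0.3, -0.2, -0.1, -0.0, -0.4, 0.8, -0.4, -0.6, -0.4, 0.2, 0.4, -0.4, -0.3, 1.6]
```

The edge residuals are within about 2 px (≤0.8 mm), so the lid is flat and centred within the play. I'll correct by 1.3 mm and lower it.

>>> servo_tool --deltas '[{"dx": 1.3,"dy": 0.4,"dz": -15,"rx": 0,"ry": 0,"rz": 0,"fingers": 1},{"dx": 0,"dy": 0,"dz": -15,"rx": 0,"ry": 0,"rz": 0,"fingers": 1},{"dx": 0,"dy": 0,"dz": -12,"rx": 0,"ry": 0,"rz": 0,"fingers": 1},{"dx": 0,"dy": 0,"dz": -8,"rx": 0,"ry": 0,"rz": 0,"fingers": 1},{"dx": 0,"dy": 0,"dz": -4,"rx": 0,"ry": 0,"rz": 0,"fingers": 1},{"dx": 0,"dy": 0,"dz": 0,"rx": 0,"ry": 0,"rz": 0,"fingers": 1},{"dx": 0,"dy": 0,"dz": 0,"rx": 0,"ry": 0,"rz": 0,"fingers": 1}]'

```text
clock: 17.05
tcp_pos: [0.5799, 0.0036, 0.2459]
orientation: [0.0, 0.289, 0.957, 0.0]
wrist_force: [-0.2, -0.4, -2.4]
finger_gap: 0.0146
```

>>> servo_tool --deltas '[{"dx": 0,"dy": 0,"dz": -3,"rx": 0,"ry": 0,"rz": 0,"fingers": 1},{"dx": 0,"dy": 0,"dz": -2,"rx": 0,"ry": 0,"rz": 0,"fingers": 1},{"dx": 0,"dy": 0,"dz": -2,"rx": 0,"ry": 0,"rz": 0,"fingers": 1},{"dx": 0,"dy": 0,"dz": 0,"rx": 0,"ry": 0,"rz": 0,"fingers": 1},{"dx": 0,"dy": 0,"dz": 0,"rx": 0,"ry": 0,"rz": 0,"fingers": 1}]'

```text
clock: 17.55
tcp_pos: [0.5796, 0.0037, 0.2384]
orientation: [-0.0, 0.289, 0.957, 0.0]
wrist_force: [0.3, 0.1, -2.2]
finger_gap: 0.0146
```

The lid is 5 mm into the mouth with no contact, so the lugs are in the notches.

>>> servo_tool --deltas '[{"dx": -0.3,"dy": -0.7,"dz": -2,"rx": 0,"ry": 0,"rz": 0,"fingers": 1},{"dx": 0,"dy": 0,"dz": -2,"rx": 0,"ry": 0,"rz": 0,"fingers": 1},{"dx": 0,"dy": 0,"dz": -2,"rx": 0,"ry": 0,"rz": 0,"fingers": 1},{"dx": 0,"dy": 0,"dz": -2,"rx": 0,"ry": 0,"rz": 0,"fingers": 1},{"dx": 0,"dy": 0,"dz": -1,"rx": 0,"ry": 0,"rz": 0,"fingers": 1},{"dx": 0,"dy": 0,"dz": 0,"rx": 0,"ry": 0,"rz": 0,"fingers": 1},{"dx": 0,"dy": 0,"dz": 0,"rx": 0,"ry": 0,"rz": 0,"fingers": 1}]'

```text
clock: 18.25
tcp_pos: [0.5793, 0.003, 0.2295]
orientation: [0.0, 0.289, 0.957, 0.0]
wrist_force: [0.3, -0.4, -0.6]
finger_gap: 0.0147
```

>>> servo_tool --deltas '[{"dx": 0,"dy": 0,"dz": -0.7,"rx": 0,"ry": 0,"rz": 0,"fingers": 1},{"dx": 0,"dy": 0,"dz": 0,"rx": 0,"ry": 0,"rz": 0,"fingers": 1},{"dx": 0,"dy": 0,"dz": 0,"rx": 0,"ry": 0,"rz": 0,"fingers": 1}]'

```text
clock: 18.55
tcp_pos: [0.5793, 0.0029, 0.2293]
orientation: [0.0, 0.289, 0.957, 0.0]
wrist_force: [-2.8, -0.7, 5.1]
finger_gap: 0.0146
```

Seated at the expected height (TCP z = 0.2293) with a light 5–7 N contact. Now I turn it clockwise, checking along the way.

>>> servo_tool --deltas '[{"dx": 0,"dy": 0,"dz": 0,"rx": 0,"ry": 0,"rz": -0.04,"fingers": 1},{"dx": 0,"dy": 0,"dz": 0,"rx": 0,"ry": 0,"rz": -0.04,"fingers": 1},{"dx": 0,"dy": 0,"dz": 0,"rx": 0,"ry": 0,"rz": -0.04,"fingers": 1},{"dx": 0,"dy": 0,"dz": 0,"rx": 0,"ry": 0,"rz": -0.04,"fingers": 1},{"dx": 0,"dy": 0,"dz": 0,"rx": 0,"ry": 0,"rz": -0.04,"fingers": 1},{"dx": 0,"dy": 0,"dz": 0,"rx": 0,"ry": 0,"rz": -0.04,"fingers": 1},{"dx": 0,"dy": 0,"dz": 0,"rx": 0,"ry": 0,"rz": -0.04,"fingers": 1},{"dx": 0,"dy": 0,"dz": 0,"rx": 0,"ry": 0,"rz": 0,"fingers": 1}]' --newtons 100

```text
clock: 19.35
tcp_pos: [0.5793, 0.0033, 0.2293]
orientation: [0.0, 0.42, 0.908, 0.0]
wrist_force: [-2.9, 0.2, 5.7]
finger_gap: 0.0141
```

```bash
cat > st.py <<'E'
from h import *
from scipy.spatial.transform import Rotation as Ro
s=env.get_state();R=Ro.from_quat(s['orientation'][[1,2,3,0]]).as_matrix()
print(s['clock'],s['tcp_pos'].round(4),'yaw',np.degrees(np.arctan2(R[1,1],R[0,1])).round(2),'turned',(56.4-np.degrees(np.arctan2(R[1,1],R[0,1]))).round(2),s['wrist_force'].round(1),s['ft_torque'].round(3),s['finger_gap'])
E
python3 st.py
```

```text
19.35 [0.5793 0.0033 0.2293] yaw 40.33 turned 16.07 [-2.9  0.2  5.7] [0.16  0.473 0.123] 0.0141475935582746
```

The spring is engaged (+0.12 N·m). About 24° (0.418 rad) remains.

>>> servo_tool --deltas '[{"dx": 0,"dy": 0,"dz": 0,"rx": 0,"ry": 0,"rz": -0.06,"fingers": 1},{"dx": 0,"dy": 0,"dz": 0,"rx": 0,"ry": 0,"rz": -0.06,"fingers": 1},{"dx": 0,"dy": 0,"dz": 0,"rx": 0,"ry": 0,"rz": -0.06,"fingers": 1},{"dx": 0,"dy": 0,"dz": 0,"rx": 0,"ry": 0,"rz": -0.06,"fingers": 1},{"dx": 0,"dy": 0,"dz": 0,"rx": 0,"ry": 0,"rz": -0.06,"fingers": 1},{"dx": 0,"dy": 0,"dz": 0,"rx": 0,"ry": 0,"rz": -0.06,"fingers": 1},{"dx": 0,"dy": 0,"dz": 0,"rx": 0,"ry": 0,"rz": -0.058,"fingers": 1},{"dx": 0,"dy": 0,"dz": 0,"rx": 0,"ry": 0,"rz": 0,"fingers": 1}]'

```text
clock: 20.15
tcp_pos: [0.5791, 0.0031, 0.2294]
orientation: [0.0, 0.599, 0.8, 0.0]
wrist_force: [-3.3, -0.1, 5.5]
finger_gap: 0.0146
```

```bash
python3 st.py
python3 - <<'E'
from h import *
o=[]
for n,(u,v) in(('scene',(340,245)),('side',(322,245))):
    c=read_camera(n);o.append(cv2.resize(c['img'][v-60:v+40,u-50:u+50],(400,400),interpolation=2))
save('end',np.hstack(o))
E
python3 st.py
```

```text
20.15 [0.5791 0.0031 0.2294] yaw 16.34 turned 40.06 [-3.3 -0.1  5.5] [-0.036  0.614  0.084] 0.014561843548301758
20.25 [0.5791 0.003  0.2294] yaw 16.4 turned 40.0 [-2.9 -0.8  5.6] [-0.031  0.634  0.111] 0.01438914619766723
```

View pics/end.png

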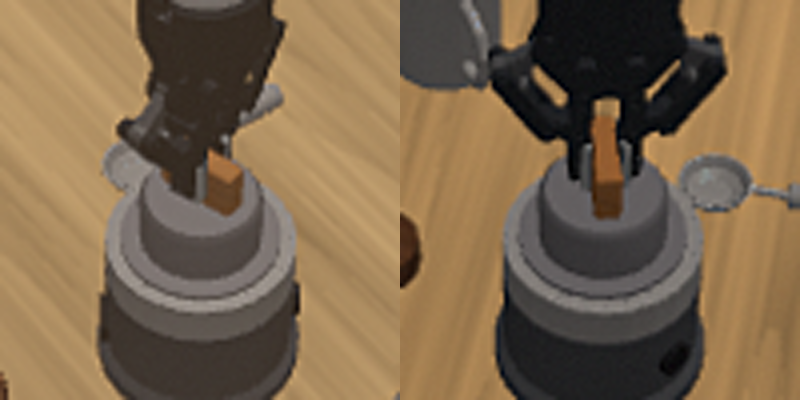

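The final view shows the lid seated flat in the ring, at (200,240) and (603,240), with the bar between the pads. I'll let it settle for half a second and recheck before handing in.

>>> servo_tool --deltas '[{"dx": 0,"dy": 0,"dz": 0,"rx": 0,"ry": 0,"rz": 0,"fingers": 1},{"dx": 0,"dy": 0,"dz": 0,"rx": 0,"ry": 0,"rz": 0,"fingers": 1},{"dx": 0,"dy": 0,"dz": 0,"rx": 0,"ry": 0,"rz": 0,"fingers": 1},{"dx": 0,"dy": 0,"dz": 0,"rx": 0,"ry": 0,"rz": 0,"fingers": 1},{"dx": 0,"dy": 0,"dz": 0,"rx": 0,"ry": 0,"rz": 0,"fingers": 1}]'

```text
clock: 20.75
tcp_pos: [0.5791, 0.003, 0.2294]
orientation: [0.0, 0.599, 0.801, 0.0]
wrist_force: [-3.1, -0.2, 6.4]
finger_gap: 0.0145
```

```bash
python3 st.py; python3 -c "
from workcell import job
print(job.hand_in())"
```

```text
20.75 [0.5791 0.003  0.2294] yaw 16.4 turned 40.0 [-3.1 -0.2  6.4] [-0.013  0.594  0.139] 0.014506796943483339
the job is handed in; nothing more can be done
None
```

The job is handed in at 20.75 s of the 58 s allowed: the sleeve is on the spigot, and the lid is seated and held at about 40° clockwise with the gripper still closed on its bar.

- **Sleeve:** I took the smaller grey tube, pushed it down until it met about 10 N at exactly the height expected for fully home, then released it.
- **Lid:** The lugs went through the notches without contact, and the brim came to rest at the expected height with a light push of about 6 N.
- **Turn:** The last reading was 40.0° by the tool's yaw, steady for the final half second. The spring pushed back with about 0.14 N·m, and the grip had not slipped (opening unchanged at 14.5 mm).

- **Inconclusive check:** A fit of the lid's tilt in the hand gave about 4°, but it was poorly determined. The raw edge errors were under 1 mm, and the lid then seated flat without trouble.
- **Not checked:** I did not measure the lid's own angle by camera, so 40° rests on the tool's yaw and the unslipped grip. The final pictures were close-ups of the grinder, so I did not check the other things on the counter again.

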